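# Size an unmarked homogeniser pestle in the taper gauge and put it in its stand

### The arm

A 6-joint arm with a two-finger parallel gripper is mounted at the origin on a cart in front of the work surface, level with it; the furniture and walls round the work are solid. World frame = base frame: x ahead of the robot, y to its left, z up, the work surface at z = 0. Lengths are in m, angles in rad, forces in N, time in s.
With the tool pointing down it reaches from about 0.25 to 0.725 m from the base axis. Payload 9.7 kg.
Tool frame: the origin (TCP) lies on the centre line of the jaws, within the pads' length; the fingertips stand bot.tips_ahead ahead of it and the grasp point (between the pads) lies 3 mm ahead of it (bot.tips_ahead is the distance from the TCP to the fingertips, in m); z points along the fingers, y is the line along which they close (so a half turn about z gives the same grasp; the last joint's range is limited). The gripper opens to 85 mm and grips with 20 to 120 N. Pads are 22 mm wide; open, the fingers measure 114 mm over their backs; the gripper's body (76 mm by 85 mm) begins 54 mm behind the grasp point. The pads swing forward as they close: fully open they stand 13 mm farther back than shut.
Start: joints at [1.253, 0.087, 0.176, 1.66, 0, 1.571], TCP at [0.172, 0.522, 0.253] pointing down, gripper open.
Joint ranges: [-3.13, 3.13], [-0.85, 1.81], [-1.15, 1.24], [-2.2, 2.28], [-1.44, 1.52], [-3.14, 3.14]. Speed limits (rad/s): [2.22, 2.22, 2.57, 3.14, 3.14, 3.14].

### API

Orientations are given as a rotation vector (axis times angle).
In Python, from workcell import bot, snapshot, camera_model gives the robot as it stands.
- The arm moves only by the tool jog_arm, never from a script. Its argument "moves" is a list that holds one entry, the list of rows, each a list of 5 numbers: the gripper command: -1 is fully open, 1 is shut, values between are in proportion, then the shift along the tool's x, y, z in units of 25 mm (1.0 is 25 mm), then the turn about the tool's z in degrees. A call has 1 to 20 rows; each row shifts and turns the commanded pose from where the row before left it, along the tool's axes as they then stand; what a row does not reach is not made up. A row lasts 1/10 s, in which the tool goes at most 50 mm and 8.59 degrees, less where a joint would pass 70% of its speed; a pose out of reach is approached as far as the arm can. A call is refused whole if a number of a shift passes 1 or a number of a turn 8.59, either way. A call with a gripper value outside its range is refused whole. The fingers move at their own pace and stop on an object; the grip force is fixed at half the most. Time passes only in rows, so rows that do not move let the fingers close. It gives the time, the measured TCP pose, the force, the opening and the grip force at its end, in the units of the state.
- bot.sense(): the state, without advancing time (a new reading comes with each control period).
- snapshot(name): name is "scene" or "top" or "wrist"; returns the picture (384x512x3 uint8, blue, green, red); there is no depth.
- camera_model(name): a dict with "K" (3x3 intrinsics, pixels), "k1" (the pictures are not rectified: a ray, as slopes to the right and down, at radius r is drawn at 1 + k1 r^2 times it, then the intrinsics apply), "rvec" (rotation vector, rad) and "tvec" (3), from world to camera coordinates, as OpenCV has them. Camera axes: x right, y down, z forward; pixel columns grow to the right and rows downward; lengths in m; the calibration is good to about 2 mm. A picture is of the moment at which its call begins: read the wrist's pose just before it. camera_model takes no time and is no camera call; for the wrist camera it gives the pose at the moment of the call.
- bot.finish_job(): hands the job in; it is judged then, once.
The state is a dict: "clock": time; "q": joint angles; "qvel": joint speeds; "effort": joint torques, N m; "tcp_pos": TCP position; "tool_rot": TCP orientation; "contact_force": force on the tool from outside, world axes, zero at the start; "moment": the same for the moment, N m; "finger_gap": opening from 0.0 (shut) to 1.0 (fully open); "grip_force": force on a finger pad.
Only numpy, scipy, OpenCV 4.12 (cv2) and the standard library are available. Lean on these libraries where they do the work, as an engineer would, in place of code of your own. Each camera call takes 0.05 s, during which the arm holds its last target. There are 200 camera calls.

### The job

The pestle in the right-hand well of the white drying block has lost its size mark. Slide its white head, upright, into the taper gauge from the open mouth until it wedges lightly between both jaws, hold it there a moment, and see which colour band it stops beside; then back it out and set it down, without dropping it, in the well of the stand with that colour. Do not force it into the gauge (a push of about 5 N is plenty), and leave the other two pestles in the block and everything else on the bench where they are.

Things in the scene. Friction and masses are not known exactly. Their poses are not given: they have to be found in the camera images.
- pestle_a: one of three look-alike pestles: white flat-bottomed cylindrical head, 12, 14 or 16 mm across (which is not told), 28 mm tall; above it an 8 mm steel neck; then a grey grip sleeve 14 mm across from 42 to 86 mm above the underside; 89 mm tall in all, about 0.06 kg. Origin: centre of the head's underside; z up along its axis
- pestle_b: one of three look-alike pestles: white flat-bottomed cylindrical head, 12, 14 or 16 mm across (which is not told), 28 mm tall; above it an 8 mm steel neck; then a grey grip sleeve 14 mm across from 42 to 86 mm above the underside; 89 mm tall in all, about 0.06 kg. Origin: centre of the head's underside; z up along its axis
- pestle_c: one of three look-alike pestles: white flat-bottomed cylindrical head, 12, 14 or 16 mm across (which is not told), 28 mm tall; above it an 8 mm steel neck; then a grey grip sleeve 14 mm across from 42 to 86 mm above the underside; 89 mm tall in all, about 0.06 kg. Origin: centre of the head's underside; z up along its axis
- drying_block: white plastic block fixed to the worktop, 52 x 126 x 36 mm, with a row of three wells (20 mm bore, 28 mm deep, floor 8 mm above the worktop) 40 mm apart along its y axis; one pestle stands in each. Origin: centre of the underside; its y axis runs to the left along the bench, so the right-hand well is at y = -0.040
- well_right (a point): centre of the floor of the block's right-hand well (farthest to the robot's right), where the pestle to be sized stands at the start
- gauge: steel taper gauge fixed to the worktop: base plate 78 x 112 x 8 mm, on it two jaws 22 mm high (tops 30 mm above the worktop). Origin: centre of the underside. The slot between the jaws runs along local y at x = 0; its floor is the base plate. Open flared mouth at the -y end, 35 mm wide at y = -0.053; closed by a bridge at y = 0.045
- gauge_throat (a point): middle of the slot's floor at the throat (gauge frame y = -0.039, z = 0.008), where the flare ends and the slot is 18 mm wide; y axis along the slot. From here it narrows evenly, 1 mm of width for every 10 mm of travel to +y: a 16, 14 or 12 mm head touches both jaws with its axis 20, 40 or 60 mm past the throat; a push of 5 N along the slot carries it 1 to 5 mm more
- band_red (a point): middle of the red colour band beside the slot, on the jaw tops: slot axis, 22 mm past the throat, 30 mm above the worktop; the band reaches 10 mm to either side along the slot
- band_green (a point): middle of the green colour band beside the slot, on the jaw tops: slot axis, 42 mm past the throat, 30 mm above the worktop; the band reaches 10 mm to either side along the slot
- band_blue (a point): middle of the blue colour band beside the slot, on the jaw tops: slot axis, 62 mm past the throat, 30 mm above the worktop; the band reaches 10 mm to either side along the slot
- jaw_left: the steel jaw on the gauge's local -x side, fixed; same frame as the gauge. The wedge multiplies the push: 5 N along the slot presses each jaw with about 10 to 13 N, and over 20 N scores the head
- jaw_right: the steel jaw on the gauge's local +x side, fixed; same frame as the gauge. The wedge multiplies the push: 5 N along the slot presses each jaw with about 10 to 13 N, and over 20 N scores the head
- stand_red: weighted round stand with a red collar round its top, fixed on the thin mat, 45 mm across its foot, 36 mm tall; one well of 19 mm bore, 28 mm deep. Home of the pestle that wedges beside the red band. Origin: centre of the underside; z up
- stand_green: weighted round stand with a green collar round its top, fixed on the thin mat, 45 mm across its foot, 36 mm tall; one well of 19 mm bore, 28 mm deep. Home of the pestle that wedges beside the green band. Origin: centre of the underside; z up
- stand_blue: weighted round stand with a blue collar round its top, fixed on the thin mat, 45 mm across its foot, 36 mm tall; one well of 19 mm bore, 28 mm deep. Home of the pestle that wedges beside the blue band. Origin: centre of the underside; z up
- stand_red_floor (a point): centre of the floor of the red stand's well, 10 mm above the worktop and 28 mm below the rim
- stand_green_floor (a point): centre of the floor of the green stand's well, 10 mm above the worktop and 28 mm below the rim
- stand_blue_floor (a point): centre of the floor of the blue stand's well, 10 mm above the worktop and 28 mm below the rim
- the_hand_scanner: bystander, fixed: light grey hand scanner standing upright in its holder between the gauge and the stands, 90 x 60 mm over all and 175 mm tall, origin at the worktop under it; keep the gripper clear of it or pass well above
- timer: bystander: white bench timer, 64 x 66 x 19 mm, origin under its centre
- reagent_a: bystander: white bottle with a blue cap, 52 mm across, 105 mm tall, origin under its centre
- swab_box: bystander: white and orange carton, 61 x 57 x 53 mm, origin under its centre
- memo_block: bystander: pale yellow memo block, 68 x 75 x 23 mm, origin under its centre
- sample_cup: bystander: small open grey-white sample cup, 26 mm across, 28 mm tall, origin under its centre
Not all that is in view belongs to the job. There is more than one size of the gauge; the job needs the larger.

How it is judged:
By the outcome, as a careful person would: the job done as asked, in the order asked, and still so for the second after the job is handed in, with the robot touching nothing.
It also fails if it takes over 67 s, if anything falls off the work surface, if the arm or the gripper's body presses on something with over 40 N, if the wrist force passes 120 N, or if a joint passes its speed limit or range.

## Working session

There is one attempt and no reset: what is moved stays moved. The work goes in short steps, Python scripts to look and compute and a tool call to move; the robot and the scene stay as the last step left them, time stands still between calls to the robot, and variables do not carry over. Pictures are saved under pics/ and viewed, at most 10 in all, crops included, and the job is handed in when it is done.

Besides the shell and the picture viewer there is one more tool, called as a command line: name --argument value ..., lists and objects as JSON in quotes. jog_arm: Moves the arm, as the interface text tells. Its arguments: {"type":"object","properties":{"moves":{"type":"array","items":{"type":"array","items":{"type":"array","items":{"type":"number"}}}}},"required":["moves"]}

```bash
mkdir -p pics
cat > h.py <<'E'
import numpy as np, cv2
from workcell import bot, snapshot, camera_model
def ray(m,px):
    K=np.array(m["K"]);R,_=cv2.Rodrigues(np.array(m["rvec"],float));t=np.array(m["tvec"],float).ravel()
    d=np.linalg.inv(K)@[px[0],px[1],1.];rd=np.hypot(d[0],d[1]);r=rd
    for _ in range(20): r=rd/(1+m["k1"]*r*r)
    s=r/rd if rd>0 else 1
    return -R.T@t, R.T@np.array([d[0]*s,d[1]*s,1.])
def onz(m,px,z):
    o,v=ray(m,px);return o+v*(z-o[2])/v[2]
def proj(m,P):
    R,_=cv2.Rodrigues(np.array(m["rvec"],float));c=R@np.array(P,float)+np.array(m["tvec"],float).ravel()
    x=c[:2]/c[2];x=x*(1+m["k1"]*(x@x));K=np.array(m["K"]);return (K@[x[0],x[1],1])[:2]
E
python3 - <<'E'
from h import *
print(bot.tips_ahead,bot.sense())
for n in("scene","top"):
    im=snapshot(n);cv2.imwrite(f"pics/{n}.png",im);m=camera_model(n);print(n,m,ray(m,(256,192)))
a=cv2.imread("pics/top.png");b=cv2.imread("pics/scene.png")
cv2.imwrite("pics/t1.png",cv2.resize(a,(800,600),interpolation=cv2.INTER_CUBIC));cv2.imwrite("pics/s1.png",cv2.resize(b,(800,600),interpolation=cv2.INTER_CUBIC))
E
```

```text
0.022 {'clock': 0.0, 'q': array([ 1.25296843e+00,  8.74891226e-02,  1.75153123e-01,  1.65980363e+00,
       -2.13132737e-05,  1.57081031e+00]), 'qvel': array([ 0.00041205,  0.00142307,  0.00050464, -0.00079803,  0.00142695,
        0.00096486]), 'effort': array([-3.43589763e-04, -5.20385814e+01,  4.64806688e+01,  1.62363262e-02,
       -1.43354828e-05, -9.88957225e-06]), 'tcp_pos': array([0.17182232, 0.5222693 , 0.25257683]), 'tool_rot': array([-4.97135519e-01, -3.10181447e+00,  2.08864024e-03]), 'contact_force': array([0.28286354, 0.48675872, 0.42844457]), 'moment': array([0.04112268, 0.0604049 , 0.01035926]), 'grip_force': 0.0, 'finger_gap': 1.0027583910756186}
scene {'K': array([[383.00480841,   0.        , 254.64723683],
       [  0.        , 383.00480841, 193.42619291],
       [  0.        ,   0.        ,   1.        ]]), 'k1': -0.03880259277765516, 'rvec': array([ 1.97730103, -0.55325774,  0.36806081]), 'tvec': array([-0.28674407,  0.2821293 ,  0.67987101])} (array([-0.02078423, -0.55557278,  0.5612046 ]), array([ 0.48428262,  0.75459181, -0.44281812]))
top {'K': array([[441.47187899,   0.        , 258.90577955],
       [  0.        , 441.47187899, 195.93400233],
       [  0.        ,   0.        ,   1.        ]]), 'k1': -0.11715856128937072, 'rvec': array([ 2.19389472, -1.99973338,  0.22410886]), 'tvec': array([0.2580889 , 0.53344904, 1.22178247])} (array([0.22501031, 0.28023435, 1.30949198]), array([ 0.22833861,  0.02767776, -0.97325133]))
```

View pics/t1.png

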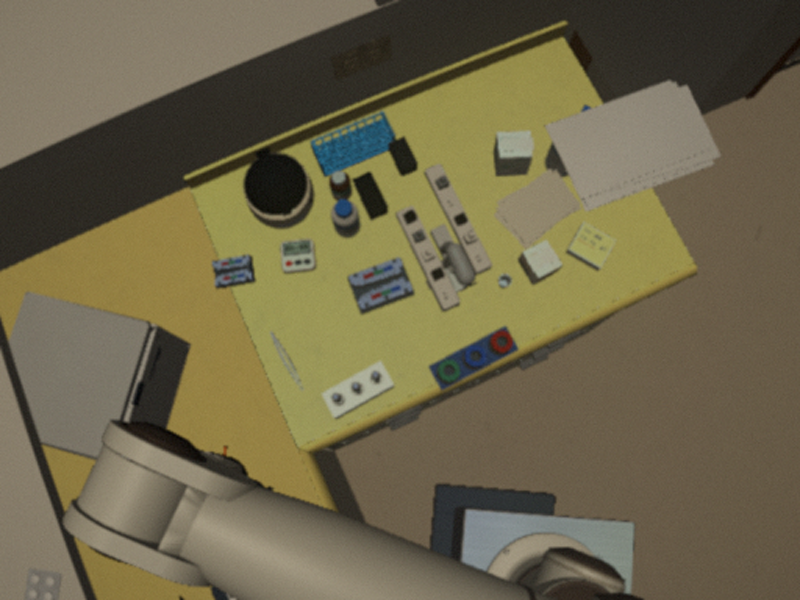

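View pics/s1.png

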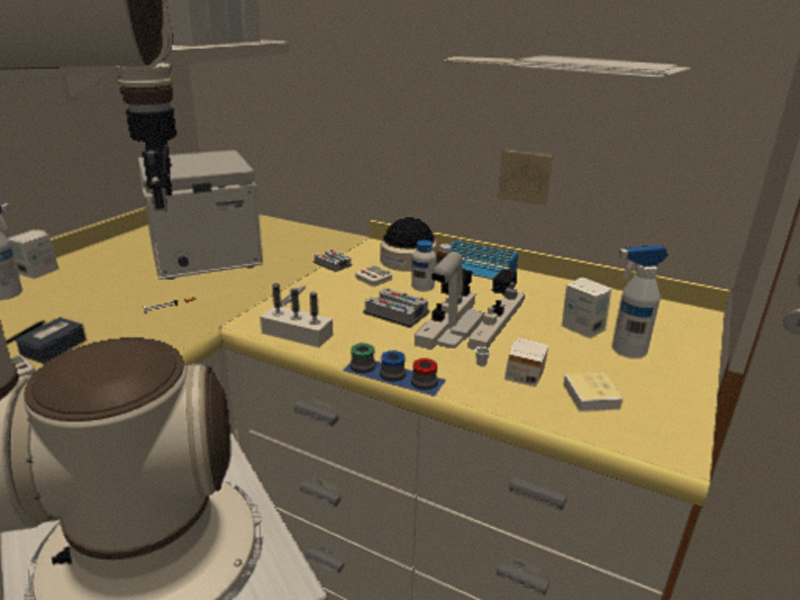

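The top view (800x600 scale) shows:
- **Gauges:** two of them. The large one is at (380,285) and the small decoy is at (233,271). I choose the large one.
- **Block:** pestles at (338,398), (357,387) and (376,377). In the scene view they are at (277,297), (295,302) and (314,307), and the rightmost (314,307) looks like the target.
- **Stands:** green (449,371), blue (475,356), red (502,342).

Next I'll get world positions.

Run:
```python
from h import *
m=camera_model("top");s=.64
for n,p,z in [("pA",(338,398),.097),("pB",(357,387),.097),("pC",(376,377),.097),("g",(449,371),.038),("b",(475,356),.038),("r",(502,342),.038),("gaugeL",(380,285),.03),("gsmall",(233,271),.02),("scanner base",(455,250),.1),("cup",(504,281),.02),("bottle",(345,208),.1)]:
    print(n,onz(m,(p[0]*s,p[1]*s),z).round(4))
a=cv2.imread("pics/top.png")[150:275,185:345]
cv2.imwrite("pics/tc.png",cv2.resize(a,None,fx=4.7,fy=4.7,interpolation=cv2.INTER_CUBIC))
mw=camera_model("wrist");print(mw); o,v=ray(mw,(256,192));print(o,v,bot.sense()["tcp_pos"],cv2.Rodrigues(bot.sense()["tool_rot"])[0].round(2))
```

```text
pA [0.3235 0.4065 0.097 ]
pB [0.3459 0.3753 0.097 ]
pC [0.3666 0.3438 0.097 ]
g [0.3971 0.2133 0.038 ]
b [0.4295 0.1672 0.038 ]
r [0.4605 0.1186 0.038 ]
gaugeL [0.5511 0.3575 0.03  ]
gsmall [0.5554 0.6474 0.02  ]
scanner base [0.6119 0.223  0.1   ]
cup [0.5839 0.1198 0.02  ]
bottle [0.6748 0.4333 0.1   ]
{'K': array([[301.53059949,   0.        , 253.94636849],
       [  0.        , 301.53059949, 192.19424185],
       [  0.        ,   0.        ,   1.        ]]), 'k1': -0.013498507715731925, 'rvec': array([-2.34350419, -1.69479152, -0.25227413]), 'tvec': array([-0.54953363, -0.03732397,  0.38008638])}
[0.10100726 0.54517459 0.37473745] [ 0.2777724  -0.08401839 -0.95699018] [0.17179358 0.52229594 0.25264484] [[-0.95  0.31 -0.  ]
 [ 0.31  0.95 -0.  ]
 [ 0.   -0.   -1.  ]]
```

View pics/tc.png

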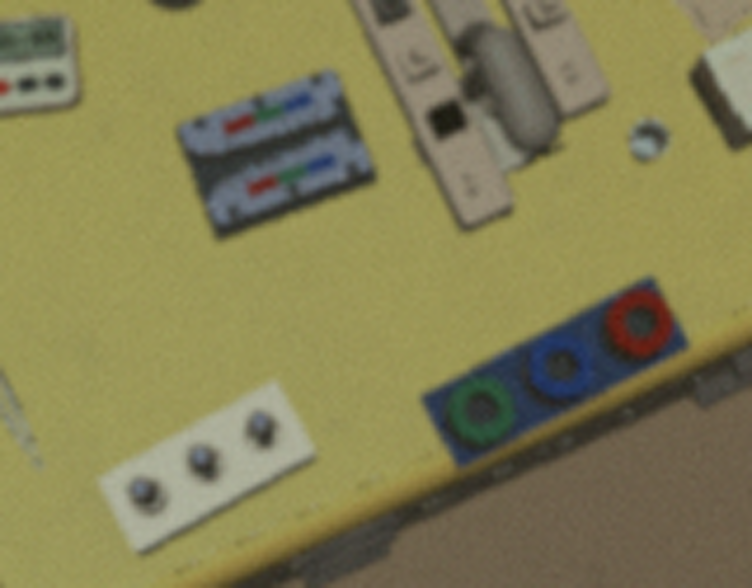

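The right-hand pestle is the one at the smallest y, about (0.367,0.344). The gauge mouth is at its image-left end, where the red band is. I'll turn the tool so the jaws close across the row and slot, with the camera trailing, and then look from above.

jog_arm --moves '[[[-0.3,0,0,0,7.5],[-0.3,0,0,0,7.5],[-0.3,0,0,0,7.5],[-0.3,0,0,0,7.5],[-0.3,0,0,0,7.5],[-0.3,-0.9,0.31,0,0],[-0.3,-0.9,0.31,0,0],[-0.3,-0.9,0.31,0,0],[-0.3,-0.9,0.31,0,0],[-0.3,-0.9,0.31,0,0],[-0.3,-0.9,0.31,0,0],[-0.3,-0.9,0.31,0,0],[-0.3,-0.9,0.31,0,0],[-0.3,-0.9,0.31,0,0],[-0.3,-0.9,0.31,0,0],[-0.3,-0.9,0.31,0,0],[-0.3,-0.9,0.31,0,0],[-0.3,0,0,0,0],[-0.3,0,0,0,0],[-0.3,0,0,0,0]]]'

```text
clock: 2.1
tcp_pos: [0.4003, 0.3521, 0.2531]
tool_rot: [-1.467, -2.778, 0.001]
contact_force: [-0.5, -0.5, -0.3]
finger_gap: 0.647
grip_force: 0.0
```

```bash
cat > shot.py <<'E'
import sys,pickle
from h import *
s=bot.sense();m=camera_model("wrist");im=snapshot("wrist");n=sys.argv[1]
cv2.imwrite(f"pics/{n}_raw.png",im);pickle.dump((m,s),open(f"{n}.pkl","wb"))
cv2.imwrite(f"pics/{n}.png",cv2.resize(im,(800,600),interpolation=cv2.INTER_CUBIC))
R=cv2.Rodrigues(s["tool_rot"])[0];print(s["clock"],s["tcp_pos"].round(4),"toolx deg",np.degrees(np.arctan2(R[1,0],R[0,0])).round(2),s["contact_force"].round(2),s["finger_gap"],s["grip_force"])
E
python3 shot.py w1
```

```text
2.1 [0.4003 0.3521 0.2531] toolx deg 124.31 [-0.52 -0.52 -0.33] 0.646731168808967 0.0
```

View pics/w1.png

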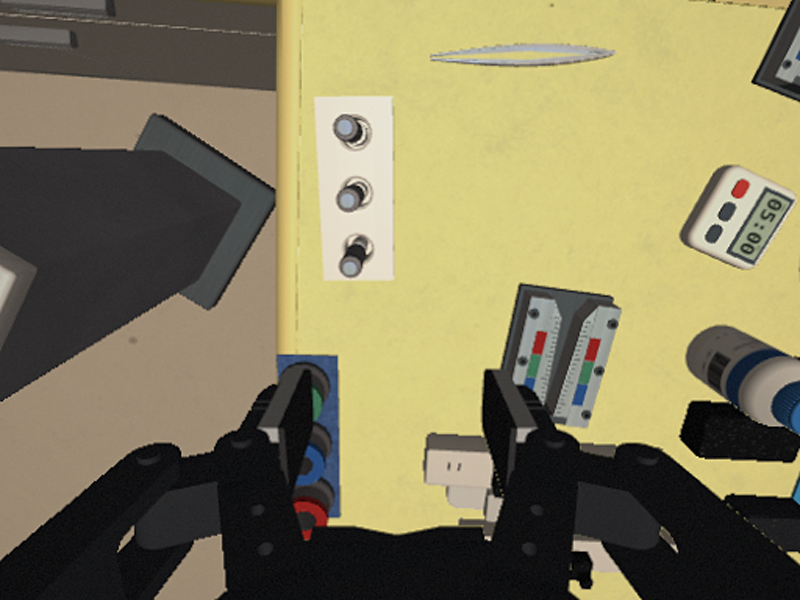

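The wrist view shows the three pestle tops at (347,127), (350,197) and (350,265). The lowest is the right-hand target. The large gauge is at (565,350) with its mouth up, and the green, blue and red stands are at lower left. Now I'll measure these.

```bash
cat > meas.py <<'E'
import sys,pickle
from h import *
def bands(im,m,x0=300,z=.030):
    hsv=cv2.cvtColor(im,cv2.COLOR_BGR2HSV);out={}
    for c,rs in dict(red=[(0,8),(172,180)],green=[(50,85)],blue=[(100,125)]).items():
        k=np.zeros(hsv.shape[:2],np.uint8)
        for a,b in rs:k|=cv2.inRange(hsv,(a,120,60),(b,255,255))
        k[:,:x0]=0
        n,l,st,ce=cv2.connectedComponentsWithStats(k)
        out[c]=[(ce[i].round(1),st[i,4],onz(m,ce[i],z).round(4)) for i in range(1,n) if 25<st[i,4]<1500]
    return out
if __name__=="__main__":
    n=sys.argv[1];im=cv2.imread(f"pics/{n}_raw.png");m,s=pickle.load(open(f"{n}.pkl","rb"))
    for c,v in bands(im,m).items():
        for q in v:print(c,*q)
    k=cv2.inRange(cv2.cvtColor(im,cv2.COLOR_BGR2HSV),(0,0,170),(180,45,255));k[:, :190]=0;k[:,260:]=0;k[190:]=0
    k=cv2.morphologyEx(k,cv2.MORPH_CLOSE,np.ones((25,25)))
    c=max(cv2.findContours(k,0,2)[0],key=cv2.contourArea)
    P=np.array([onz(m,p[0],.036)[:2] for p in c],np.float32);r=cv2.minAreaRect(P);print("block",r,cv2.boundingRect(c));b=cv2.boxPoints(r);print(b)
    cv2.imwrite("pics/blk.png",cv2.resize(im[50:190,190:270],None,fx=4,fy=4,interpolation=cv2.INTER_CUBIC))
    for p in [(347,127),(350,197),(350,267)]:print("top",onz(m,(p[0]*.64,p[1]*.64),.097))
E
python3 meas.py w1
```

```text
red [473.4 120.5] 87 [0.5738 0.5354 0.03  ]
red [344.9 219. ] 93 [0.5292 0.3613 0.03  ]
red [378.8 223.5] 92 [0.5678 0.3804 0.03  ]
blue [338.7 244.9] 36 [0.5451 0.3296 0.03  ]
blue [370.8 252.1] 79 [0.5855 0.3447 0.03  ]
blue [505.8 262.3] 254 [0.742  0.4326 0.03  ]
blue [509.8 315. ] 30 [0.8101 0.3793 0.03  ]
block ((0.3474099338054657, 0.3775709867477417), (0.05172022432088852, 0.12457020580768585), 34.221561431884766) (202, 62, 50, 117)
[[0.2909982  0.41452903]
 [0.36105582 0.31152576]
 [0.40382168 0.34061295]
 [0.33376405 0.4436162 ]]
top [0.32613664 0.41112025 0.097     ]
top [0.34814979 0.37988412 0.097     ]
top [0.3705306  0.34495311 0.097     ]
```

View pics/blk.png

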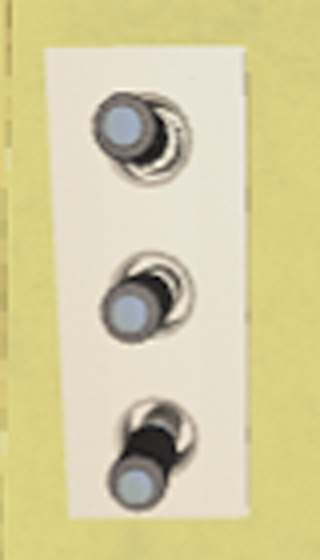

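The crop confirms the target: the right-hand pestle is the one nearest the gripper. Its top is at raw (224.5,171), which gives (0.3705,0.345), and that agrees with the block's well position. I'll approach now.

jog_arm --moves '[[[-0.3,0.22,-0.57,0,0],[-0.3,0.22,-0.57,0,0],[-0.3,0,0,0.92,0],[-0.3,0,0,0.92,0],[-0.3,0,0,0.92,0],[-0.3,0,0,0.92,0],[-0.3,0,0,0.92,0],[-0.3,0,0,0.92,0],[-0.3,0,0,0.92,0],[-0.3,0,0,0.92,0],[-0.3,0,0,0,0],[-0.3,0,0,0,0],[-0.3,0,0,0,0]]]'

```text
clock: 3.45
tcp_pos: [0.3714, 0.3455, 0.0709]
tool_rot: [1.467, 2.777, 0.003]
contact_force: [-0.6, 0.3, -0.4]
finger_gap: 0.651
grip_force: 0.0
```

```bash
python3 shot.py w2
```

```text
3.45 [0.3714 0.3455 0.0709] toolx deg 124.32 [-0.63  0.27 -0.44] 0.6506650879514704 0.0
```

View pics/w2.png

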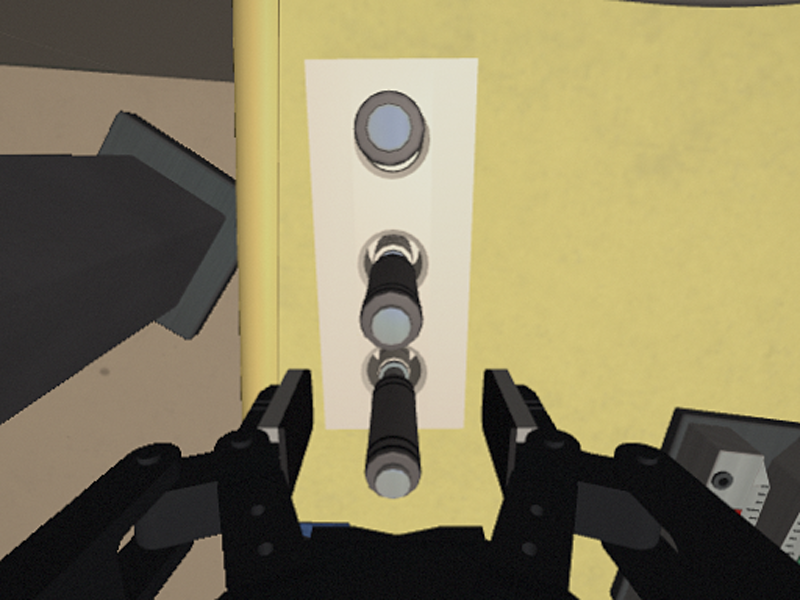

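The pestle at (392,480) is centred between the pads. I'll close, lift, align with the slot and look.

jog_arm --moves '[[[1,0,0,0,0],[1,0,0,0,0],[1,0,0,0,0],[1,0,0,0,0],[1,0,0,0,0],[1,0,0,0,0],[1,0,0,0,0],[1,0,0,0,0],[1,0,0,-0.3,0],[1,0,0,-0.6,0],[1,0,0,-0.6,0],[1,0,0,-0.6,0],[1,0,0,-0.6,0],[1,0,0,-0.6,0],[1,0,0,-0.3,7.9],[1,0.5,0.5,0,0],[1,0.5,0.5,0,0],[1,0.5,0.5,0,0],[1,0,0,0,0],[1,0,0,0,0]]]'

```text
clock: 5.5
tcp_pos: [0.3878, 0.3949, 0.1595]
tool_rot: [-1.655, -2.67, 0.001]
contact_force: [-0.4, 0.6, -0.1]
finger_gap: 0.148
grip_force: 58.5
```

```bash
python3 shot.py w3; python3 -c "
import pickle;from meas import *
im=cv2.imread('pics/w3_raw.png');m,s=pickle.load(open('w3.pkl','rb'))
for c,v in bands(im,m).items():
    for q in v:print(c,*q)"
```

```text
5.5 [0.3878 0.3949 0.1595] toolx deg 116.41 [-0.41  0.6  -0.11] 0.1479812647104936 58.52979004383087
red [370.7 281.2] 118 [0.5287 0.3625 0.03  ]
red [414.7 282.9] 143 [0.5681 0.3797 0.03  ]
```

View pics/w3.png

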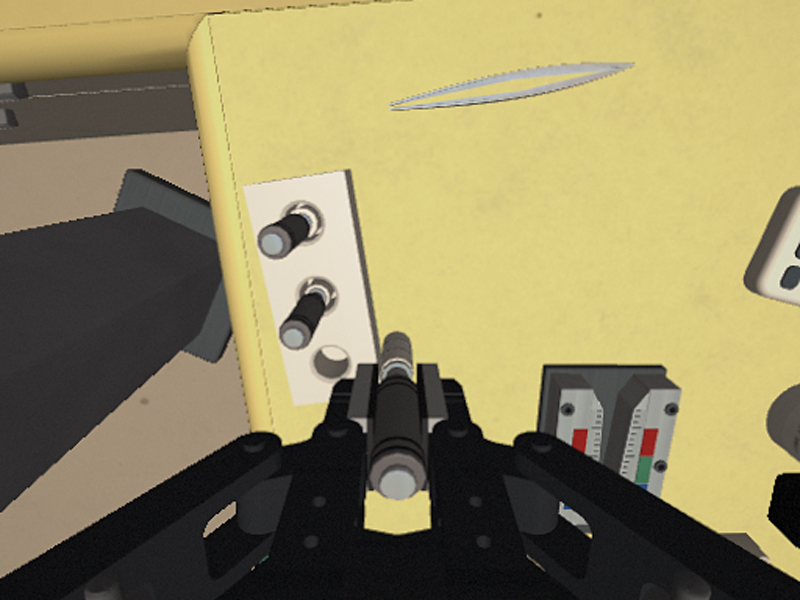

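The pestle is held (grip 58 N) and upright. The block keeps the other two, and the gauge mouth is at (605,370). I'll move above the gauge to measure the slot axis better.

jog_arm --moves '[[[1,0,0,-0.51,0],[1,0,0,-0.51,0],[1,-0.61,0.74,-0.51,0],[1,-0.61,0.74,-0.51,0],[1,-0.61,0.74,-0.51,0],[1,-0.61,0.74,-0.51,0],[1,-0.61,0.74,-0.51,0],[1,-0.61,0.74,0,0],[1,-0.61,0.74,0,0],[1,0,0,0,0],[1,0,0,0,0],[1,0,0,0,0]]]'

```text
clock: 6.75
tcp_pos: [0.5508, 0.3571, 0.2494]
tool_rot: [1.655, 2.67, 0.001]
contact_force: [-0.3, 0.1, -0.6]
finger_gap: 0.147
grip_force: 58.7
```

```bash
python3 shot.py w4; python3 -c "
import pickle;from meas import *
im=cv2.imread('pics/w4_raw.png');m,s=pickle.load(open('w4.pkl','rb'))
for c,v in bands(im,m,0).items():
    for q in v:print(c,*q)"
```

```text
6.75 [0.5508 0.3571 0.2494] toolx deg 116.4 [-0.33  0.09 -0.65] 0.14704929210615372 58.6645245552063
red [356.3  25.6] 117 [0.5784 0.536  0.03  ]
red [238.  155.5] 112 [0.528  0.3619 0.03  ]
red [276.  155.9] 118 [0.567  0.3807 0.03  ]
red [108.4 294.7] 359 [0.4539 0.1181 0.03  ]
green [238.6 172.4] 41 [0.5371 0.3444 0.03  ]
green [275.4 172.8] 55 [0.5756 0.3629 0.03  ]
blue [411.2 166.9] 1180 [0.7135 0.4391 0.03  ]
blue [238.5 189.6] 85 [0.546  0.3256 0.03  ]
blue [275.  189.8] 102 [0.5846 0.3444 0.03  ]
blue [109.3 242.3] 1488 [0.4308 0.192  0.03  ]
```

View pics/w4.png

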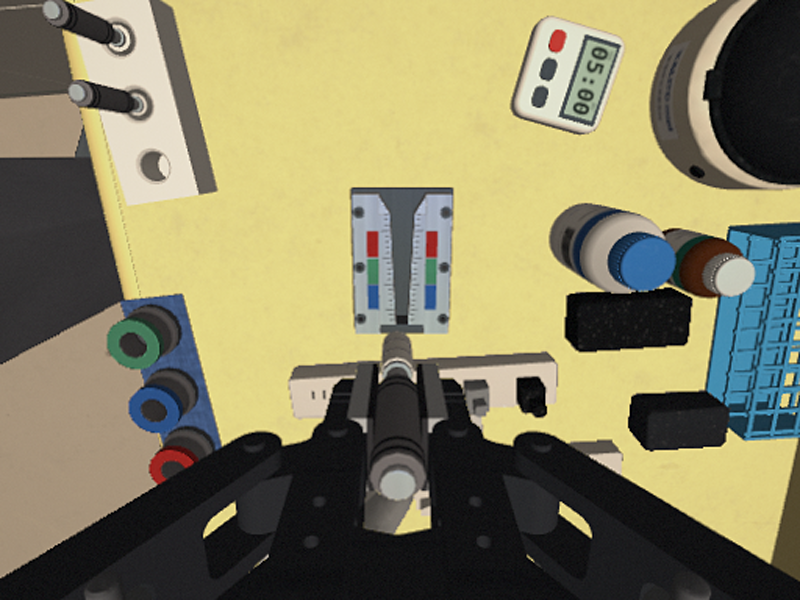

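All six bands are visible. The mids are red (.5475,.3713), green (.5564,.3537) and blue (.5653,.3350), so the slot direction is about -64° and the throat is at (.538,.391). Next I need the pestle's offset in the hand, taken from its top at raw (254,310), and the stand rims.

```bash
cat > stands.py <<'E'
import sys,pickle
from h import *
n=sys.argv[1];im=cv2.imread(f"pics/{n}_raw.png");m,s=pickle.load(open(f"{n}.pkl","rb"))
hsv=cv2.cvtColor(im,cv2.COLOR_BGR2HSV)
for c,p in dict(green=(133,342),blue=(155,409),red=(174,468)).items():
    x,y=int(p[0]*.64),int(p[1]*.64)
    lo,hi={"green":((50,70,30),(88,255,255)),"blue":((100,150,95),(125,255,255)),"red":((0,110,60),(8,255,255))}[c]
    k=cv2.inRange(hsv,lo,hi);w=np.zeros_like(k);cv2.circle(w,(x,y),20,255,-1);k&=w
    cs=cv2.findContours(k,0,1)[0];q=np.vstack(cs);
    q=max(cs,key=cv2.contourArea);e=cv2.fitEllipse(cv2.convexHull(q))
    print(c,e,onz(m,e[0],.038).round(4))
E
python3 - <<'E'
from h import *;import pickle
m,s=pickle.load(open("w4.pkl","rb"));P=onz(m,(254.1,309.8),s["tcp_pos"][2]+.0261);d=P-s["tcp_pos"];R=cv2.Rodrigues(s["tool_rot"])[0];print(R.T@d)
th=np.array([.538,.3912])-.04*np.array([.4384,-.8988]);dd=np.r_[th-s["tcp_pos"][:2],.0735-s["tcp_pos"][2]];print(R.T@dd/.025)
E
python3 stands.py w4
```

```text
[-0.00152478 -0.00044616 -0.02610063]
[3.04655871 0.15521689 7.03793805]
green ((86.35794830322266, 219.31211853027344), (31.919307708740234, 35.97330093383789), 107.16759490966797) [0.3986 0.214  0.038 ]
blue ((98.33547973632812, 262.202880859375), (27.139324188232422, 32.77603530883789), 119.16059112548828) [0.4292 0.165  0.038 ]
red ((109.28172302246094, 296.6241760253906), (21.524995803833008, 32.180171966552734), 62.10231399536133) [0.4573 0.123  0.038 ]
```

jog_arm --moves '[[[1,0.61,0.03,0,0.4],[1,0.61,0.03,0,0],[1,0.61,0.03,0,0],[1,0.61,0.04,0,0],[1,0.61,0.04,0,0],[1,0,0,0.8,0],[1,0,0,0.8,0],[1,0,0,0.8,0],[1,0,0,0.8,0],[1,0,0,0.8,0],[1,0,0,0.8,0],[1,0,0,0.8,0],[1,0,0,0.8,0],[1,0,0,0.4,0],[1,0,0,0.2,0],[1,0,0,0,0],[1,0,0,0,0],[1,0,0,0,0]]]'

```text
clock: 8.6
tcp_pos: [0.5222, 0.4278, 0.0747]
tool_rot: [1.665, 2.664, 0.002]
contact_force: [0.0, -0.3, -1.5]
finger_gap: 0.147
grip_force: 58.7
```

```bash
cat > slot.py <<'E'
from h import *
s=bot.sense();a=np.radians(-64);d=np.array([np.cos(a),np.sin(a)]);n=np.array([-d[1],d[0]])  # n = world-right jaw, approx tool +y
r=s["tcp_pos"][:2]-[.538,.3912];R=cv2.Rodrigues(s["tool_rot"])[0];f=s["contact_force"]
print("t",s["clock"],"past throat mm",(1e3*r@d+1.5).round(2),"lat mm",(1e3*r@n).round(2),"z",s["tcp_pos"][2].round(4),"ang",np.degrees(np.arctan2(R[1,0],R[0,0])).round(2),"F along/lat/z",(f[:2]@d).round(2),(f[:2]@n).round(2),f[2].round(2),"M",s["moment"].round(2),s["grip_force"])
E
python3 slot.py
```

```text
t 8.6 past throat mm -38.31 lat mm 1.78 z 0.0747 ang 115.99 F along/lat/z 0.27 -0.11 -1.5 M [ 0.06 -0.03  0.04] 58.6695921421051
```

jog_arm --moves '[[[1,0,-0.05,0.04,0],[1,-0.2,0,0,0],[1,-0.2,0,0,0],[1,-0.2,0,0,0],[1,-0.2,0,0,0],[1,0,0,0,0],[1,0,0,0,0],[1,0,0,0,0]]]'

```text
clock: 9.4
tcp_pos: [0.5294, 0.4089, 0.0725]
tool_rot: [-1.665, -2.664, -0.0]
contact_force: [1.0, 0.5, -0.7]
finger_gap: 0.146
grip_force: 58.7
```

```bash
python3 slot.py; python3 shot.py w5; python3 -c "
import cv2;im=cv2.imread('pics/w5_raw.png')[170:330,180:330];cv2.imwrite('pics/w5c.png',cv2.resize(im,None,fx=3.7,fy=3.7,interpolation=cv2.INTER_CUBIC))"
```

```text
t 9.4 past throat mm -18.21 lat mm 0.02 z 0.0725 ang 115.99 F along/lat/z 0.02 1.12 -0.69 M [-0.01  0.01  0.07] 58.66952419281006
9.4 [0.5294 0.4089 0.0725] toolx deg 115.99 [ 1.01  0.47 -0.69] 0.1460999431374371 58.66952419281006
```

View pics/w5c.png

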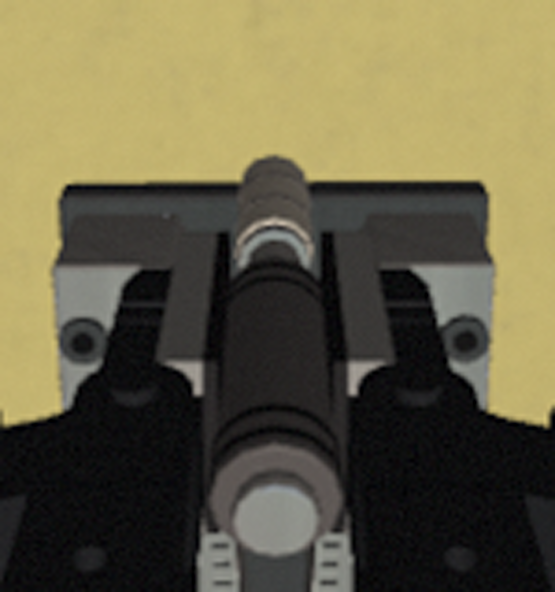

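The head at crop x≈275 is centred on the plate (62–488, mid 275). Entering the slot.

jog_arm --moves '[[[1,0,0,-0.04,0],[1,-0.1,0,0,0],[1,-0.1,0,0,0],[1,-0.1,0,0,0],[1,-0.1,0,0,0],[1,-0.1,0,0,0],[1,-0.1,0,0,0],[1,-0.1,0,0,0],[1,-0.1,0,0,0],[1,-0.1,0,0,0],[1,-0.1,0,0,0],[1,-0.1,0,0,0],[1,0,0,0,0],[1,0,0,0,0]]]'

```text
clock: 10.85
tcp_pos: [0.5415, 0.3841, 0.0735]
tool_rot: [-1.665, -2.664, -0.0]
contact_force: [-0.5, 0.5, -1.2]
finger_gap: 0.145
grip_force: 58.7
```

```bash
python3 slot.py
```

```text
t 10.85 past throat mm 9.39 lat mm -0.01 z 0.0735 ang 115.99 F along/lat/z -0.69 -0.17 -1.21 M [-0.02  0.01 -0.01] 58.66949200630188
```

jog_arm --moves '[[[1,-0.05,0,0,0],[1,-0.05,0,0,0],[1,-0.05,0,0,0],[1,-0.05,0,0,0],[1,-0.05,0,0,0],[1,-0.05,0,0,0],[1,-0.05,0,0,0],[1,0,0,0,0]]]'

```text
clock: 11.65
tcp_pos: [0.5454, 0.3761, 0.0736]
tool_rot: [1.665, 2.664, -0.0]
contact_force: [-0.1, -0.5, -0.3]
finger_gap: 0.146
grip_force: 58.7
```

```bash
python3 slot.py
```

```text
t 11.65 past throat mm 18.33 lat mm 0.01 z 0.0736 ang 115.98 F along/lat/z 0.43 -0.29 -0.31 M [ 0.02 -0.02 -0.02] 58.66944909095764
```

jog_arm --moves '[[[1,-0.05,0,0,0],[1,-0.05,0,0,0],[1,-0.05,0,0,0],[1,0,0,0,0]]]'

```text
clock: 12.05
tcp_pos: [0.547, 0.3727, 0.0735]
tool_rot: [1.665, 2.664, -0.0]
contact_force: [0.9, -0.3, -0.3]
finger_gap: 0.151
grip_force: 58.7
```

```bash
python3 slot.py
```

```text
t 12.05 past throat mm 22.05 lat mm -0.02 z 0.0735 ang 115.98 F along/lat/z 0.68 0.65 -0.31 M [-0.02 -0.01  0.  ] 58.669307827949524
```

jog_arm --moves '[[[1,-0.05,0,0,0],[1,-0.05,0,0,0],[1,-0.05,0,0,0],[1,0,0,0,0]]]'

```text
clock: 12.45
tcp_pos: [0.5487, 0.3694, 0.0736]
tool_rot: [1.665, 2.664, 0.0]
contact_force: [-1.1, 0.0, -0.5]
finger_gap: 0.148
grip_force: 58.7
```

```bash
python3 slot.py
```

```text
t 12.45 past throat mm 25.8 lat mm 0.02 z 0.0736 ang 115.98 F along/lat/z -0.48 -0.97 -0.46 M [ 0.01  0.03 -0.03] 58.66911828517914
```

jog_arm --moves '[[[1,-0.06,0,0,0],[1,-0.06,0,0,0],[1,-0.06,0,0,0],[1,-0.06,0,0,0],[1,-0.06,0,0,0],[1,-0.06,0,0,0],[1,-0.06,0,0,0],[1,0,0,0,0]]]'

```text
clock: 13.25
tcp_pos: [0.5533, 0.3599, 0.0735]
tool_rot: [1.665, 2.664, -0.0]
contact_force: [-0.6, 0.1, -1.1]
finger_gap: 0.148
grip_force: 58.7
```

```bash
python3 slot.py
```

```text
t 13.25 past throat mm 36.35 lat mm -0.01 z 0.0735 ang 115.98 F along/lat/z -0.31 -0.51 -1.13 M [-0.05  0.02 -0.03] 58.6694598197937
```

Not 16 mm. Continuing past the green contact point in small steps.

jog_arm --moves '[[[1,-0.04,0,0,0],[1,-0.04,0,0,0],[1,0,0,0,0],[1,0,0,0,0]]]'

```text
clock: 13.65
tcp_pos: [0.5541, 0.3583, 0.0735]
tool_rot: [-1.665, -2.664, 0.0]
contact_force: [-0.5, -0.8, -0.8]
finger_gap: 0.146
grip_force: 58.7
```

```bash
python3 slot.py
```

```text
t 13.65 past throat mm 38.13 lat mm -0.01 z 0.0735 ang 115.99 F along/lat/z 0.5 -0.79 -0.8 M [ 0.01  0.   -0.04] 58.66948127746582
```

jog_arm --moves '[[[1,-0.04,0,0,0],[1,-0.04,0,0,0],[1,0,0,0,0],[1,0,0,0,0]]]'

```text
clock: 14.05
tcp_pos: [0.5549, 0.3564, 0.0735]
tool_rot: [-1.665, -2.664, 0.0]
contact_force: [-0.7, -0.7, -0.4]
finger_gap: 0.14
grip_force: 58.7
```

```bash
python3 slot.py
```

```text
t 14.05 past throat mm 40.15 lat mm -0.04 z 0.0735 ang 115.99 F along/lat/z 0.33 -0.88 -0.44 M [-0.02 -0.01 -0.03] 58.66932570934296
```

jog_arm --moves '[[[1,-0.04,0,0,0],[1,-0.04,0,0,0],[1,0,0,0,0],[1,0,0,0,0]]]'

```text
clock: 14.45
tcp_pos: [0.5558, 0.3546, 0.0735]
tool_rot: [-1.665, -2.664, 0.0]
contact_force: [-0.1, -0.4, -1.6]
finger_gap: 0.147
grip_force: 58.7
```

```bash
python3 slot.py
```

```text
t 14.45 past throat mm 42.17 lat mm -0.01 z 0.0735 ang 115.99 F along/lat/z 0.31 -0.29 -1.63 M [-0.   -0.06  0.04] 58.6693274974823
```

jog_arm --moves '[[[1,-0.04,0,0,0],[1,-0.04,0,0,0],[1,0,0,0,0],[1,0,0,0,0]]]'

```text
clock: 14.85
tcp_pos: [0.5567, 0.3529, 0.0735]
tool_rot: [-1.665, -2.664, 0.0]
contact_force: [0.3, -0.2, -0.5]
finger_gap: 0.151
grip_force: 58.7
```

```bash
python3 slot.py
```

```text
t 14.85 past throat mm 44.16 lat mm -0.0 z 0.0735 ang 115.99 F along/lat/z 0.31 0.21 -0.5 M [-0.04  0.01 -0.05] 58.66943299770355
```

jog_arm --moves '[[[1,-0.04,0,0,0],[1,-0.04,0,0,0],[1,0,0,0,0],[1,0,0,0,0]]]'

```text
clock: 15.25
tcp_pos: [0.5576, 0.3511, 0.0735]
tool_rot: [1.665, 2.664, -0.0]
contact_force: [0.3, -0.0, -0.7]
finger_gap: 0.148
grip_force: 58.7
```

```bash
python3 slot.py
```

```text
t 15.25 past throat mm 46.15 lat mm -0.02 z 0.0735 ang 115.99 F along/lat/z 0.16 0.22 -0.7 M [-0.05 -0.02 -0.01] 58.66930067539215
```

jog_arm --moves '[[[1,-0.04,0,0,0],[1,-0.04,0,0,0],[1,-0.04,0,0,0],[1,-0.04,0,0,0],[1,0,0,0,0],[1,0,0,0,0]]]'

```text
clock: 15.85
tcp_pos: [0.5593, 0.3475, 0.0735]
tool_rot: [-1.665, -2.664, 0.0]
contact_force: [-0.1, -0.2, -0.5]
finger_gap: 0.145
grip_force: 58.7
```

```bash
python3 slot.py
```

```text
t 15.85 past throat mm 50.16 lat mm -0.01 z 0.0735 ang 115.99 F along/lat/z 0.17 -0.2 -0.45 M [0.03 0.05 0.01] 58.66940259933472
```

So it's the 12 mm head. Approaching 60 gently.

jog_arm --moves '[[[1,-0.04,0,0,0],[1,-0.04,0,0,0],[1,-0.04,0,0,0],[1,-0.04,0,0,0],[1,-0.04,0,0,0],[1,-0.04,0,0,0],[1,0,0,0,0],[1,0,0,0,0]]]'

```text
clock: 16.65
tcp_pos: [0.562, 0.3421, 0.0736]
tool_rot: [1.665, 2.664, 0.0]
contact_force: [0.8, -0.1, -1.4]
finger_gap: 0.142
grip_force: 58.7
```

```bash
python3 slot.py
```

```text
t 16.65 past throat mm 56.18 lat mm 0.05 z 0.0736 ang 115.99 F along/lat/z 0.46 0.63 -1.37 M [ 0.01 -0.08  0.02] 58.670108914375305
```

jog_arm --moves '[[[1,-0.03,0,0,0],[1,-0.03,0,0,0],[1,0,0,0,0],[1,0,0,0,0]]]'

```text
clock: 17.05
tcp_pos: [0.5627, 0.3408, 0.0736]
tool_rot: [1.665, 2.664, 0.0]
contact_force: [0.5, 0.6, -1.2]
finger_gap: 0.141
grip_force: 58.5
```

```bash
python3 slot.py
```

```text
t 17.05 past throat mm 57.61 lat mm 0.1 z 0.0736 ang 115.99 F along/lat/z -0.34 0.7 -1.16 M [ 0.18 -0.22 -0.04] 58.51404905319214
```

jog_arm --moves '[[[1,-0.03,0,0,0],[1,0,0,0,0],[1,0,0,0,0]]]'

```text
clock: 17.35
tcp_pos: [0.563, 0.3401, 0.0736]
tool_rot: [1.665, 2.664, 0.0]
contact_force: [0.9, 1.1, -0.3]
finger_gap: 0.152
grip_force: 58.4
```

```bash
python3 slot.py
```

```text
t 17.35 past throat mm 58.36 lat mm 0.09 z 0.0736 ang 115.99 F along/lat/z -0.59 1.24 -0.28 M [ 0.28 -0.3  -0.  ] 58.3992862701416
```

jog_arm --moves '[[[1,-0.03,0,0,0],[1,0,0,0,0],[1,0,0,0,0]]]'

```text
clock: 17.65
tcp_pos: [0.5633, 0.3395, 0.0736]
tool_rot: [1.665, 2.664, 0.0]
contact_force: [1.9, 1.5, 0.0]
finger_gap: 0.146
grip_force: 58.3
```

```bash
python3 slot.py
```

```text
t 17.65 past throat mm 59.11 lat mm 0.1 z 0.0736 ang 115.99 F along/lat/z -0.49 2.4 0.03 M [ 0.43 -0.36  0.05] 58.32686126232147
```

Contact is on one side only: +2.4 N lateral from the left jaw. I'll nudge +y a little and continue.

jog_arm --moves '[[[1,0,0.006,0,0],[1,-0.03,0,0,0],[1,0,0,0,0],[1,0,0,0,0]]]'

```text
clock: 18.05
tcp_pos: [0.5638, 0.3388, 0.0736]
tool_rot: [1.665, 2.664, 0.0]
contact_force: [1.8, 1.4, -0.8]
finger_gap: 0.144
grip_force: 58.4
```

```bash
python3 slot.py
```

```text
t 18.05 past throat mm 59.92 lat mm 0.18 z 0.0736 ang 115.99 F along/lat/z -0.47 2.29 -0.84 M [ 0.41 -0.33 -0.01] 58.354405760765076
```

jog_arm --moves '[[[1,-0.03,0.002,0,0],[1,0,0,0,0],[1,0,0,0,0]]]'

```text
clock: 18.35
tcp_pos: [0.5641, 0.3381, 0.0735]
tool_rot: [1.665, 2.664, 0.0]
contact_force: [0.4, 2.0, -0.6]
finger_gap: 0.146
grip_force: 58.4
```

```bash
python3 slot.py
```

```text
t 18.35 past throat mm 60.67 lat mm 0.22 z 0.0735 ang 115.99 F along/lat/z -1.58 1.22 -0.58 M [ 0.42 -0.31  0.  ] 58.3553820848465
```

jog_arm --moves '[[[1,0,0.01,0,0],[1,-0.02,0,0,0],[1,0,0,0,0],[1,0,0,0,0]]]'

```text
clock: 18.75
tcp_pos: [0.5645, 0.3377, 0.0734]
tool_rot: [-1.665, -2.664, 0.001]
contact_force: [0.6, 0.9, -0.5]
finger_gap: 0.146
grip_force: 58.4
```

```bash
cat >> slot.py <<'E'
M=s["moment"][:2];print("moment lat,along",(M@d).round(3),(M@n).round(3))
E
python3 slot.py
```

```text
t 18.75 past throat mm 61.21 lat mm 0.32 z 0.0734 ang 115.99 F along/lat/z -0.53 0.95 -0.5 M [ 0.12 -0.13  0.03] 58.37773025035858
moment lat,along 0.174 0.053
```

jog_arm --moves '[[[1,-0.03,0.002,0,0],[1,0,0,0,0],[1,0,0,0,0]]]'

```text
clock: 19.05
tcp_pos: [0.5648, 0.337, 0.0735]
tool_rot: [-1.665, -2.664, 0.0]
contact_force: [-0.5, -0.2, -0.9]
finger_gap: 0.152
grip_force: 58.4
```

```bash
python3 slot.py
```

```text
t 19.05 past throat mm 61.95 lat mm 0.38 z 0.0735 ang 115.99 F along/lat/z -0.05 -0.51 -0.89 M [ 0.01 -0.05 -0.01] 58.38768661022186
moment lat,along 0.048 -0.007
```

jog_arm --moves '[[[1,-0.03,0,0,0],[1,0,0,0,0],[1,0,0,0,0]]]'

```text
clock: 19.35
tcp_pos: [0.5651, 0.3365, 0.0734]
tool_rot: [-1.665, -2.664, 0.0]
contact_force: [-0.1, 1.4, -1.0]
finger_gap: 0.146
grip_force: 58.4
```

```bash
python3 slot.py
```

```text
t 19.35 past throat mm 62.57 lat mm 0.38 z 0.0734 ang 115.99 F along/lat/z -1.29 0.55 -1.05 M [ 0.17  0.13 -0.01] 58.39805245399475
moment lat,along -0.043 0.208
```

jog_arm --moves '[[[1,-0.03,0,0,0],[1,0,0,0,0],[1,0,0,0,0]]]'

```text
clock: 19.65
tcp_pos: [0.5654, 0.3359, 0.0735]
tool_rot: [-1.665, -2.664, 0.0]
contact_force: [-1.5, 1.1, -0.5]
finger_gap: 0.146
grip_force: 58.4
```

```bash
python3 slot.py
```

```text
t 19.65 past throat mm 63.2 lat mm 0.39 z 0.0735 ang 116.0 F along/lat/z -1.67 -0.87 -0.48 M [ 0.43  0.41 -0.01] 58.4081894159317
moment lat,along -0.175 0.567
```

jog_arm --moves '[[[1,-0.03,0,0,0],[1,0,0,0,0],[1,0,0,0,0]]]'

```text
clock: 19.95
tcp_pos: [0.5657, 0.3353, 0.0735]
tool_rot: [-1.665, -2.664, -0.0]
contact_force: [-2.6, 2.9, -1.4]
finger_gap: 0.149
grip_force: 58.4
```

```bash
python3 slot.py
```

```text
t 19.95 past throat mm 63.9 lat mm 0.41 z 0.0735 ang 116.0 F along/lat/z -3.7 -1.05 -1.36 M [ 0.79  0.63 -0.05] 58.41746807098389
moment lat,along -0.221 0.99
```

Wedged between both jaws with about 4–5 N of push along the slot and low lateral force, at about 62–64 mm past the throat, beside the blue band. Hold about 1 s, then back out.

jog_arm --moves '[[[1,0,0,0,0],[1,0,0,0,0],[1,0,0,0,0],[1,0,0,0,0],[1,0,0,0,0],[1,0,0,0,0],[1,0,0,0,0],[1,0,0,0,0],[1,0,0,0,0],[1,0,0,0,0]]]'

```text
clock: 20.95
tcp_pos: [0.5658, 0.3352, 0.0735]
tool_rot: [-1.665, -2.664, 0.0]
contact_force: [-4.2, 4.9, -0.1]
finger_gap: 0.142
grip_force: 58.4
```

```bash
python3 slot.py
```

```text
t 20.95 past throat mm 64.05 lat mm 0.44 z 0.0735 ang 115.99 F along/lat/z -6.28 -1.59 -0.14 M [ 0.84  0.82 -0.04] 58.43993961811066
moment lat,along -0.363 1.117
```

jog_arm --moves '[[[1,0.04,0,0,0],[1,0.08,0,0,0],[1,0.1,0,0,0],[1,0.15,0,0,0],[1,0.25,0,0,0],[1,0.32,0,0,0],[1,0.32,0,0,0],[1,0.32,0,0,0],[1,0.32,0,0,0],[1,0.32,0,0,0],[1,0.32,0,0,0],[1,0.32,0,0,0],[1,0.32,0,0,0],[1,0.32,0,0,0],[1,0.32,0,0,0],[1,0.32,0,0,0],[1,0,0,0,0],[1,0,0,0,0]]]'

```text
clock: 22.75
tcp_pos: [0.5204, 0.4283, 0.0735]
tool_rot: [1.665, 2.664, -0.0]
contact_force: [-0.3, 0.4, -0.2]
finger_gap: 0.145
grip_force: 58.5
```

```bash
python3 slot.py
```

```text
t 22.75 past throat mm -39.53 lat mm 0.48 z 0.0735 ang 116.01 F along/lat/z -0.49 -0.06 -0.21 M [-0.09 -0.02 -0.  ] 58.45540523529053
moment lat,along -0.018 -0.087
```

Backed out cleanly. Now up and over to the blue stand for a close look.

jog_arm --moves '[[[1,0,0,-0.86,0],[1,0,0,-0.86,0],[1,0,0,-0.86,0],[1,0,0,-0.86,0],[1,0,0,-0.86,0],[1,-0.4,-0.4,-0.86,0],[1,-0.8,-0.8,-0.86,0],[1,-0.8,-0.8,0,0],[1,-0.8,-0.8,0,0],[1,-0.8,-0.8,0,0],[1,-0.8,-0.8,0,0],[1,-0.8,-0.8,0,0],[1,-0.8,-0.8,0,0],[1,-0.8,-0.8,0,0],[1,-0.6,-0.6,0,0],[1,-0.4,-0.4,0,0],[1,0,0,0,0],[1,0,0,0,0],[1,0,0,0,0]]]'

```text
clock: 24.65
tcp_pos: [0.431, 0.168, 0.2239]
tool_rot: [-1.664, -2.664, -0.0]
contact_force: [-0.3, -0.9, 0.1]
finger_gap: 0.147
grip_force: 58.6
```

```bash
python3 shot.py w6
```

```text
24.65 [0.431  0.168  0.2239] toolx deg 116.01 [-0.3  -0.95  0.09] 0.1469422494461612 58.599427342414856
```

View pics/w6.png

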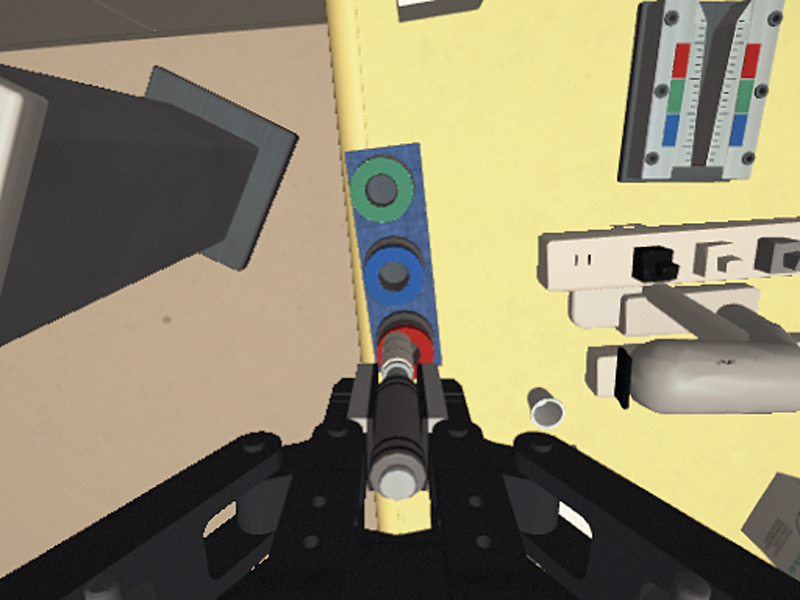

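The blue stand's rim is at (393,273) and its well at (393,275), unobstructed. I'll fit it numerically.

Run:
```python
from h import *;import pickle
im=cv2.imread("pics/w6_raw.png");m,s=pickle.load(open("w6.pkl","rb"));R=cv2.Rodrigues(s["tool_rot"])[0]
hsv=cv2.cvtColor(im,cv2.COLOR_BGR2HSV)
def go(c,px,lo,hi):
    x,y=int(px[0]*.64),int(px[1]*.64)
    k=cv2.inRange(hsv,lo,hi);w=np.zeros_like(k);cv2.circle(w,(x,y),23,255,-1);k&=w
    cs,h=cv2.findContours(k,cv2.RETR_CCOMP,cv2.CHAIN_APPROX_NONE);i=max(range(len(cs)),key=lambda i:cv2.contourArea(cs[i]))
    print(c,"hsv",hsv[y-14,x],hsv[y,x]);o=cv2.fitEllipse(cs[i]);print(" outer",np.round(o[0],1),np.round(o[1],1),onz(m,o[0],.038).round(4))
    j=[q for q in range(len(cs)) if h[0][q][3]==i and cv2.contourArea(cs[q])>60]
    for q in j:
        e=cv2.fitEllipse(cs[q]);P=onz(m,e[0],.038);print(" hole",np.round(e[0],1),np.round(e[1],1),P.round(4),"tool units",(R.T@(P-s["tcp_pos"])/.025).round(3))
go("blue",(393,275),(100,170,110),(125,255,255));go("green",(382,189),(50,70,30),(88,255,255))
P=onz(m,(397/1.5625,484/1.5625),s["tcp_pos"][2]+.0261);print("pestle top in tool mm",(R.T@(P-s["tcp_pos"])*1e3).round(2))
# lower end visible: head underside rim top pixel ~ (398,333)
```

```text
blue hsv [108 179 170] [94 21 98]
 outer [251.4 175.9] [36.1 36.6] [0.4289 0.1654 0.038 ]
 hole [251.4 176.5] [21.6 22.7] [0.4292 0.1649 0.038 ] tool units [-0.083 -0.119  7.436]
green hsv [ 75 119 144] [104  32 103]
 outer [243.8 121.2] [39.9 40.9] [0.3977 0.2126 0.038 ]
 hole [243.6 121.5] [21.4 22.6] [0.3977 0.2122 0.038 ] tool units [ 2.174 -0.423  7.436]
pestle top in tool mm [ -1.54  -0.45 -26.1 ]
```

jog_arm --moves '[[[1,0,-0.1,0,0],[1,0,0,0.6,0],[1,0,0,0.6,0],[1,0,0,0.6,0],[1,0,0,0.6,0],[1,0,0,0.6,0],[1,0,0,0.6,0],[1,0,0,0.5,0],[1,0,0,0.2,0],[1,0,0,0,0],[1,0,0,0,0],[1,0,0,0,0],[1,0,0,0,0]]]'

```text
clock: 26.0
tcp_pos: [0.4288, 0.1665, 0.1171]
tool_rot: [1.665, 2.664, 0.001]
contact_force: [0.2, 0.5, -1.3]
finger_gap: 0.143
grip_force: 58.6
```

```bash
cat > st.py <<'E'
from h import *
s=bot.sense();R=cv2.Rodrigues(s["tool_rot"])[0];t=np.array([.4287,.1668,.0735])
print(s["clock"],s["tcp_pos"].round(4),"to go units",(R.T@(t-s["tcp_pos"])/.025).round(3),"F",s["contact_force"].round(2),s["moment"].round(2),s["finger_gap"].round(3),s["grip_force"])
E
python3 st.py
```

```text
Traceback (most recent call last):
  File "st.py", line 3, in <module>
    print(s["clock"],s["tcp_pos"].round(4),"to go units",(R.T@(t-s["tcp_pos"])/.025).round(3),"F",s["contact_force"].round(2),s["moment"].round(2),s["finger_gap"].round(3),s["grip_force"])
                                                                                                                                                   ^^^^^^^^^^^^^^^^^^^^^
AttributeError: 'float' object has no attribute 'round'
```

jog_arm --moves '[[[1,0,0,0.2,0],[1,0,0,0.2,0],[1,0,0,0.2,0],[1,0,0,0.2,0],[1,0,0,0.2,0],[1,0,0,0.2,0],[1,0,0,0.2,0],[1,0,0,0.2,0],[1,0,0,0,0],[1,0,0,0,0]]]'

```text
clock: 27.0
tcp_pos: [0.4284, 0.1663, 0.0765]
tool_rot: [-1.665, -2.664, 0.0]
contact_force: [-0.6, -0.4, -0.5]
finger_gap: 0.147
grip_force: 58.6
```

```bash
sed -i 's/.round(3),s\["grip/,s["grip/' st.py; python3 st.py
```

```text
27.0 [0.4284 0.1663 0.0765] to go units [0.012 0.019 0.12 ] F [-0.64 -0.35 -0.5 ] [-0.05 -0.03 -0.04] 0.14689561175776486 58.59944522380829
```

jog_arm --moves '[[[1,0,0,0.05,0],[1,0,0,0.04,0],[1,0,0,0,0],[1,0,0,0,0]]]'

```text
clock: 27.4
tcp_pos: [0.4285, 0.1663, 0.0744]
tool_rot: [1.665, 2.664, 0.0]
contact_force: [-0.5, 0.7, -0.4]
finger_gap: 0.146
grip_force: 58.6
```

```bash
python3 st.py
```

```text
27.4 [0.4285 0.1663 0.0744] to go units [0.013 0.016 0.034] F [-0.5   0.68 -0.43] [-0.    0.01  0.  ] 0.145797087606463 58.599711656570435
```

No forces, and the pestle is inside the well. I'll step down until the floor registers.

jog_arm --moves '[[[1,0,0,0.04,0],[1,0,0,0,0],[1,0,0,0,0]]]'

```text
clock: 27.7
tcp_pos: [0.4284, 0.1663, 0.0732]
tool_rot: [-1.665, -2.664, 0.0]
contact_force: [-1.0, 1.0, -0.2]
finger_gap: 0.142
grip_force: 58.6
```

```bash
python3 st.py
```

```text
27.7 [0.4284 0.1663 0.0732] to go units [ 0.013  0.018 -0.01 ] F [-1.04  0.98 -0.16] [ 0.05  0.01 -0.  ] 0.1421400181334344 58.59930753707886
```

jog_arm --moves '[[[1,0,0,0.03,0],[1,0,0,0,0],[1,0,0,0,0]]]'

```text
clock: 28.0
tcp_pos: [0.4285, 0.1663, 0.0725]
tool_rot: [-1.665, -2.664, 0.0]
contact_force: [0.0, -0.3, -0.6]
finger_gap: 0.146
grip_force: 58.6
```

```bash
python3 st.py
```

```text
28.0 [0.4285 0.1663 0.0725] to go units [ 0.012  0.017 -0.04 ] F [ 0.03 -0.25 -0.6 ] [-0.    0.    0.03] 0.14601229538845475 58.59960436820984
```

jog_arm --moves '[[[1,0,0,0.02,0],[1,0,0,0,0],[1,0,0,0,0]]]'

```text
clock: 28.3
tcp_pos: [0.4285, 0.1663, 0.072]
tool_rot: [-1.665, -2.664, 0.0]
contact_force: [0.3, 0.7, -0.1]
finger_gap: 0.147
grip_force: 58.6
```

```bash
python3 st.py
```

```text
28.3 [0.4285 0.1663 0.072 ] to go units [ 0.013  0.017 -0.06 ] F [ 0.26  0.68 -0.06] [-0.01 -0.02  0.06] 0.14702434224018152 58.59968304634094
```

jog_arm --moves '[[[1,0,0,0.02,0],[1,0,0,0,0],[1,0,0,0,0]]]'

```text
clock: 28.6
tcp_pos: [0.4285, 0.1664, 0.0718]
tool_rot: [1.665, 2.664, 0.0]
contact_force: [-1.5, 0.3, 3.0]
finger_gap: 0.148
grip_force: 59.0
```

```bash
python3 st.py
```

```text
28.6 [0.4285 0.1664 0.0718] to go units [ 0.013  0.014 -0.069] F [-1.5   0.32  3.05] [-0.11  0.24 -0.02] 0.14774306980411642 58.998339772224426
```

jog_arm --moves '[[[1,0,0,0.02,0],[1,0,0,0,0],[1,0,0,0,0]]]'

```text
clock: 28.9
tcp_pos: [0.4286, 0.1664, 0.0717]
tool_rot: [1.665, 2.664, 0.001]
contact_force: [-2.0, -0.7, 7.5]
finger_gap: 0.146
grip_force: 59.6
```

```bash
python3 st.py
```

```text
28.9 [0.4286 0.1664 0.0717] to go units [ 0.013  0.01  -0.071] F [-2.03 -0.67  7.51] [-0.18  0.48  0.  ] 0.1455330115977011 59.5631343126297
```

The pestle is on the floor (Fz about 7 N). Release gradually, then retreat straight up.

jog_arm --moves '[[[0.6,0,0,-0.01,0],[0.4,0,0,0,0],[0.2,0,0,0,0],[0,0,0,0,0],[-0.2,0,0,0,0],[-0.2,0,0,0,0],[-0.2,0,0,0,0],[-0.2,0,0,0,0],[-0.2,0,0,-0.3,0],[-0.2,0,0,-0.6,0],[-0.2,0,0,-0.8,0],[-0.2,0,0,-0.8,0],[-0.2,0,0,-0.8,0],[-0.2,0,0,-0.8,0],[-0.2,0,0,-0.8,0],[-0.2,0,0,-0.8,0],[-0.2,0,0,0,0],[-0.2,0,0,0,0]]]'

```text
clock: 30.7
tcp_pos: [0.4287, 0.1664, 0.2146]
tool_rot: [1.665, 2.663, 0.002]
contact_force: [-0.2, -1.2, -0.8]
finger_gap: 0.598
grip_force: 0.0
```

```bash
python3 st.py
python3 - <<'E'
from h import *
m=camera_model("wrist");im=snapshot("wrist");cv2.imwrite("pics/end.png",im)
for n,P in dict(top=(.4292,.1652,.099),rim=(.4292,.1652,.038)).items():
    p=proj(m,P);print(n,p.round(1))
hsv=cv2.cvtColor(im,cv2.COLOR_BGR2HSV)
k=cv2.inRange(hsv,(0,0,0),(180,110,75));p=proj(m,(.4292,.1652,.075)).astype(int);w=np.zeros_like(k);cv2.circle(w,tuple(map(int,p)),45,255,-1)
# pestle top: light bluish-grey disc
k=cv2.inRange(hsv,(85,10,110),(125,90,230))&w
n,l,st,ce=cv2.connectedComponentsWithStats(k)
for i in range(1,n):
    if st[i,4]>25:print(ce[i].round(1),st[i],onz(m,ce[i],.099).round(4))
E
```

```text
30.7 [0.4287 0.1664 0.2146] to go units [ 1.300e-02 -1.000e-03  5.646e+00] F [-0.21 -1.22 -0.79] [-0.03 -0.02  0.03] 0.5981688805011948 0.0
top [254.1 196. ]
rim [253.9 178. ]
[253.8 192.2] [250 190   8   6  32] [0.4276 0.1681 0.099 ]
```

The pestle top is seen at (253.8,192.2) against (254,196) expected, so it is standing in the blue well within a few millimetres. Handing in.

```bash
python3 -c "
from workcell import bot;print(bot.finish_job())"
```

```text
the job is handed in; nothing more can be done
None
```

The right-hand pestle wedged beside the blue band (12 mm head) with a push of about 4–6 N, a little over the suggested 5 N by the end of the hold. It now stands released in the blue stand's well, and the job was handed in at about 31 s.

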